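# Find the good spring clip with a gauge blade

### The job

One of the four look-alike spring clips on the cutting mat still grips properly, two have gone slack and one is seized. Take the gauge from its stand, slide its blade gently down into the clips to feel which one grips it with a steady drag, and leave the gauge in that clip, pushed fully home with its shoulder on the clip's top, and let go. Never force the blade against a clip (push with no more than about 15 N), and leave everything else on the bench where it lies.

Things in the scene. Friction and masses are not known exactly. Their poses are not given: they have to be found in the camera images.
- gauge: Gauge, loose, about 100 g, upright in its stand. Steel blade 26 (x) x 6 (y) x 45 mm, its last 8 mm tapering in y to a 2 mm tip; above it a shoulder plate 40 (x) x 22 (y) mm (z = 45 to 51 mm), then a black handle 30 (x) x 12 (y) mm (z = 51 to 101 mm), to be gripped across its 12 mm. Origin: centre of the blade's tip, z up through the handle.
- gauge_shoulder (a point): Centre of the underside of the gauge's shoulder plate, 45 mm above the gauge's origin; axes as the gauge's.
- stand: Wooden stand for the gauge, fixed; foot 80 x 70 x 6 mm, block 50 x 50 mm, top at z = 52 mm, with a slot 32 (x) x 9 (y) mm in which the blade hangs freely, the shoulder resting on the top. Origin at the centre of the underside, z up.
- clip_a: One of four clips that look exactly alike, fixed. Base plate 84 x 84 x 8 mm, aluminium housing 54 (x) x 64 (y) mm, flat top at z = 56 mm with a slot 11 mm wide (y) and 42 mm long (x) over the origin. Origin: centre of the underside, z up. The gauge goes straight down into the slot, its thin direction along the clip's y, either way round; home at 45 mm deep, shoulder on the top.
- clip_a_jaw_l: The +y jaw of clip_a; the -y jaw is its mirror image. Smooth steel, round nose (radius 6 mm, lying along x) whose centre line is 18 mm below the clip's top; the two noses are 2.5 mm apart at rest, in all four clips. Unless seized, each jaw yields up to 5 mm sideways along y; the good one presses the blade with about 6 N. Origin: the clip's own, shifted with the jaw.
- clip_b: Second clip; sizes, origin and axes as clip_a. Of the four, one is good (resists with up to about 9 N from about 18 mm deep as the tip opens the jaws, then drags with about 4 N all the way), two slack (drag under 0.7 N), one seized (the push rises steeply from about 18 mm deep, past 12 N before 25 mm). Which is which changes from run to run and can only be felt.
- clip_b_jaw_l: The +y jaw of clip_b, looking as in clip_a; same origin.
- clip_c: Third clip; sizes, origin and axes as clip_a; its condition likewise unknown.
- clip_c_jaw_l: The +y jaw of clip_c, looking as in clip_a; same origin.
- clip_d: Fourth clip; as clip_c.
- clip_d_jaw_l: The +y jaw of clip_d, looking as in clip_a; same origin.
- jar_one: Bystander, loose: paint jar, diameter 38, height 45 mm; origin under its centre. Not to be disturbed.
- jar_two: Bystander, loose: paint jar, diameter 38, height 45 mm; origin under its centre. Not to be disturbed.
- figure: Bystander, loose: small grey model figure on a round base, 51 tall mm; origin under its centre. Not to be disturbed.
- model_frame: Bystander, loose: small wooden model frame, 50 x 35 x 30 mm; origin under its centre. Not to be disturbed.
- brush: Bystander, loose: brush, 180 long mm; origin under its centre. Not to be disturbed.
- screwdriver: Bystander, loose: screwdriver, 160 long mm; origin under its centre. Not to be disturbed.
- rule: Bystander, loose: steel strip, 200 x 28 x 5 mm; origin under its centre. Not to be disturbed.
There are look-alikes about, which are no part of the job. What is shaped like the clip_a but orange is not meant. What is shaped like the clip_c but blue is not meant.

How it is judged:
By the outcome, as a careful person would: the job done as asked, in the order asked, and still so for the second after the job is handed in, with the robot touching nothing.
It also fails if it takes over 72 s, if anything falls off the work surface, if the arm or the gripper's body presses on something with over 40 N, if the wrist force passes 120 N, or if a joint passes its speed limit or range.

### The arm

A 7-joint arm with a two-finger parallel gripper is mounted at the origin on the work surface. World frame = base frame: x ahead of the robot, y to its left, z up, the work surface at z = 0. Lengths are in mm, angles in degrees, forces in N, time in s.
With the tool pointing down it reaches from about 425 to 825 mm from the base axis. Payload 3.6 kg.
Tool frame: the origin (TCP) lies midway between the tips of the shut fingers; the grasp point (between the pads) lies 19 mm behind it; z points along the fingers, y is the line along which they close (so a half turn about z gives the same grasp; the last joint's range is limited). The gripper opens to 85 mm and grips with 20 to 120 N. Pads are 22 mm wide; open, the fingers measure 114 mm over their backs; the gripper's body (76 mm by 85 mm) begins 54 mm behind the grasp point. The pads swing forward as they close: fully open they stand 13 mm farther back than shut.
Start: joints at [67.81, 35.231, -0.722, 81.555, 0.464, 63.22, -2.315], TCP at [229.474, -608.115, 231.297] pointing down, gripper open.
Joint ranges: [-178.69, 178.69], [-17.37, 117.87], [-77.05, 75.6], [15.02, 138.74], [-78.02, 258.01], [0.78, 113.62], [-162.83, 162.83]. Speed limits (degrees/s): [159.86, 159.86, 180, 180, 180, 180, 180].

### API

Orientations are given as a 3x3 rotation matrix whose columns are the frame's x, y, z axes.
In Python, from bench import get_state, vision, env, silhouettes, pinpoint gives the robot as it stands.
- The arm moves only by the tool step_arm, never from a script. Its argument "series" is a list of rows, each a list of 4 numbers: the shift along the tool's x, y, z in m, then the turn about the tool's z in degrees. In form: [[x, y, z, yaw], ...]. A call has 1 to 5 rows; each row is the pose to reach, as a shift and turn from the pose commanded when the call began, along the tool's axes at that moment; what a row does not reach only later rows make up. A row lasts 1/12 s, in which the tool goes at most 41.7 mm and 7.16 degrees, less where a joint would pass 70% of its speed; a pose out of reach is approached as far as the arm can. A call with a gripper value outside its range is refused whole. "hand" is the closure in counts, from 0 (fully open) to 255 (shut), set as the call begins (left out, the last holds). The fingers move at their own pace and stop on an object; the grip force is fixed at half the most. Time passes only in rows, so rows that repeat a pose let the fingers close. It gives the time, the measured TCP pose, the force, the opening and the grip force at its end, in the units of the state.
- get_state(): the state, without advancing time (a new reading comes with each control period).
- vision.read_camera(name): name is "scene" or "top" or "wrist"; returns the picture (480x640x3 uint8, red, green, blue); there is no depth.
- vision.calibration(name): a dict with "K" (3x3 intrinsics, pixels), "world_to_cam" (4x4, takes a point from world to camera coordinates). Camera axes: x right, y up, looking along -z (the intrinsics and any distortion apply to the point x, -y, -z); pixel columns grow to the right and rows downward; lengths in mm; the calibration is good to about 2 mm. A picture is of the moment at which its call begins: read the wrist's pose just before it. calibration takes no time and is no camera call; for the wrist camera it gives the pose at the moment of the call.
- env.sign_off(): hands the job in; it is judged then, once.
Trained networks look in the newest picture that a camera, given by its name, has taken for a name from the list of things; names that differ only in an ending like _2 or _b are one class to them, and where a whole thing is asked for, a point or a joint stands for the part that bears it (a point fixed in the world has none). Each returns a list of dicts, best first, with "score" (0 to 1); they miss things now and then, are a little off and sometimes report something else, mostly with a low value. They report only what shows in the picture. A call takes as long as a camera call. They do not tell look-alikes from the thing itself.
- silhouettes(name, camera): "mask" (480x640 bool, what is visible of it) and "bbox" ([left, top, right, bottom] in pixels, round what is visible of it).
- pinpoint(name, camera): "pixel" ([column, row] in pixels: a listed point, or the origin of a listed thing).
The state is a dict: "time": time; "joint_positions": joint angles; "qvel": joint speeds; "effort": joint torques, N m; "tcp_pos": TCP position; "tool_rot": TCP orientation; "wrist_force": force on the tool from outside, world axes, zero at the start; "wrist_torque": the same for the moment, N m; "width": opening from 0.0 (shut) to 1.0 (fully open); "finger_force": force on a finger pad.
Only numpy, scipy, OpenCV 4.12 (cv2) and the standard library are available. Lean on these libraries where they do the work, as an engineer would, in place of code of your own. Each camera call takes 0.05 s, during which the arm holds its last target. There are 200 camera calls.

## Working session

There is one attempt and no reset: what is moved stays moved. The work goes in short steps, Python scripts to look and compute and a tool call to move; the robot and the scene stay as the last step left them, time stands still between calls to the robot, and variables do not carry over. Pictures are saved under pics/ and viewed, at most 10 in all, crops included, and the job is handed in when it is done.

Besides the shell and the picture viewer there is one more tool, called after ">>>" as name(argument=value, ...) on one line, values as JSON. step_arm: Moves the arm, as the interface text tells. Its arguments: {"type":"object","properties":{"series":{"type":"array","items":{"type":"array","items":{"type":"number"}}},"hand":{"type":"number"}},"required":["series"]}

```bash
mkdir -p pics; ls; python3 - <<'E'
from bench import get_state, vision, env, silhouettes, pinpoint
import cv2,numpy as np
for c in ["scene","top"]:
    im=vision.read_camera(c); cv2.imwrite(f"pics/{c}0.png",im[:,:,::-1])
    for n in ["gauge","gauge_shoulder","stand","clip_a"]:
        print(c,n,[(np.round(d["pixel"],1).tolist(),round(d["score"],2)) for d in pinpoint(n,c)])
s=get_state();print(s)
print(vision.calibration("top"),vision.calibration("wrist"))
E
```

```text
pics
scene gauge [([330.4, 262.6], 0.73)]
scene gauge_shoulder [([326.0, 246.7], 0.96)]
scene stand [([325.4, 266.4], 0.67)]
scene clip_a [([367.0, 340.6], 0.95), ([418.1, 276.4], 0.9), ([257.2, 328.7], 0.87), ([198.9, 377.6], 0.63), ([392.9, 227.6], 0.55), ([327.8, 261.7], 0.5)]
top gauge [([309.4, 237.7], 0.65), ([274.5, 173.7], 0.36)]
top gauge_shoulder [([311.7, 234.2], 0.4)]
top stand [([307.5, 233.7], 0.74)]
top clip_a [([276.3, 170.5], 0.85), ([445.0, 245.1], 0.8), ([390.7, 238.1], 0.78), ([201.8, 343.1], 0.75), ([225.8, 219.7], 0.63), ([354.5, 174.1], 0.57)]
{'time': 0.5, 'joint_positions': array([67.81065903, 35.23308268, -0.72120774, 81.5582316 ,  0.46544562,
       63.22105559, -2.3136805 ]), 'qvel': array([ 0.00016999, -0.0210329 , -0.00840649,  0.00050538,  0.0320319 ,
        0.13384895,  0.06319163]), 'effort': array([-4.40976482e-04, -4.68652725e+01,  2.58713393e-01, -1.71160483e+01,
        1.00276445e-02,  2.51232050e-03,  1.06121234e-05]), 'tcp_pos': array([ 229.43749842, -608.09351029,  231.25579827]), 'tool_rot': array([[ 9.35601005e-01,  3.53059140e-01, -5.54006
[... 643 characters left out ...]
871e+02],
       [-6.63154935e-02,  1.70982905e-02,  9.97652196e-01,
        -1.63982717e+03],
       [ 0.00000000e+00,  0.00000000e+00,  0.00000000e+00,
         1.00000000e+00]])} {'K': array([[431.00339853,   0.        , 321.7278448 ],
       [  0.        , 431.00339853, 241.83848054],
       [  0.        ,   0.        ,   1.        ]]), 'world_to_cam': array([[ 3.53978091e-01, -9.35253171e-01, -1.00841859e-03,
        -6.49667728e+02],
       [ 8.89009299e-01,  3.36810002e-01, -3.10195888e-01,
         4.14970824e+01],
       [ 2.90451334e-01,  1.08906055e-01,  9.50672127e-01,
        -3.80914919e+02],
       [ 0.00000000e+00,  0.00000000e+00,  0.00000000e+00,
         1.00000000e+00]])}
```

View pics/scene0.png

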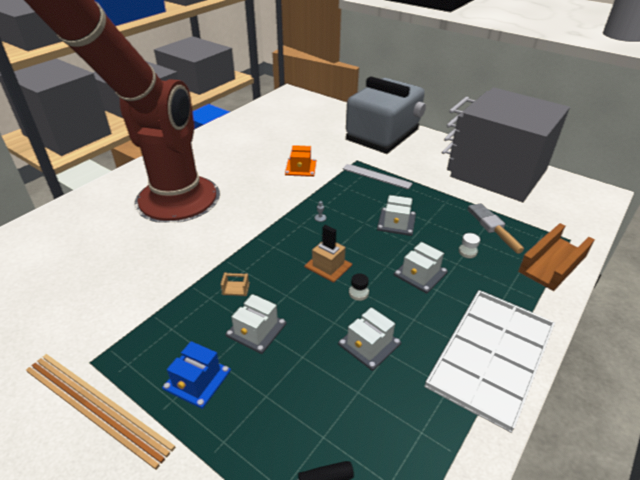

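View pics/top0.png

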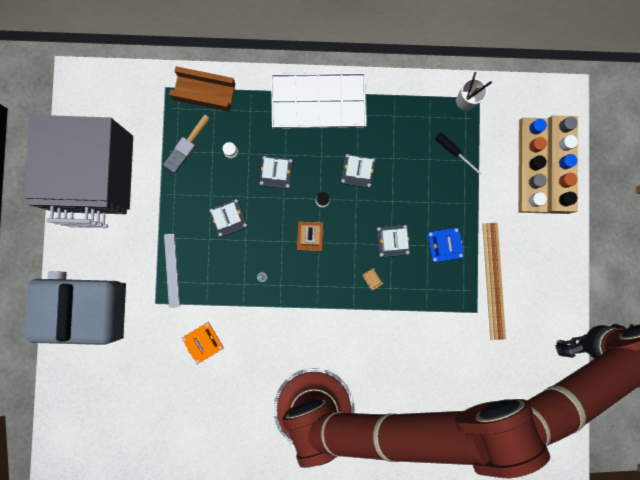

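The scene shows four grey clips at top-view pixels (277,171), (358,170), (228,217) and (394,240). The gauge is in its stand at (310,235). The look-alikes are the blue clip at (445,245) and the orange one at (202,343), and I exclude both.

```bash
cat > h.py <<'E'
from bench import get_state, vision, env, silhouettes, pinpoint
import cv2,numpy as np
np.set_printoptions(precision=2,suppress=True)
D=np.diag([1,-1,-1,1.])
def ray(px,cal):
    M=D@cal["world_to_cam"];R,t=M[:3,:3],M[:3,3]
    d=R.T@np.linalg.inv(cal["K"])@np.array([px[0],px[1],1]);return -R.T@t,d
def at(px,cal,z):
    o,d=ray(px,cal);return (o+d*(z-o[2])/d[2])[:2]
def proj(P,cal):
    M=D@cal["world_to_cam"];p=cal["K"]@(M[:3,:3]@np.asarray(P,float)+M[:3,3]);return p[:2]/p[2]
def totool(dw,s=None):
    s=s or get_state();return s["tool_rot"].T@np.asarray(dw,float)
E
python3 - <<'E'
from h import *
t=vision.calibration("top");s=vision.calibration("scene")
for p in [(276.3,170.5),(445,245.1),(390.7,238.1),(201.8,343.1),(225.8,219.7),(354.5,174.1),(307.5,233.7)]:print("top",p,at(p,t,0),"z56",at(p,t,56))
for p in [(367,340.6),(418.1,276.4),(257.2,328.7),(198.9,377.6),(392.9,227.6),(325.4,266.4)]:print("scene",p,at(p,s,0))
print(at((310.5,234),t,101))
c=vision.calibration("wrist");print("cam off", np.array(get_state()["tool_rot"]).T@(ray((0,0),c)[0]-get_state()["tcp_pos"]))
E
```

```text
top (276.3, 170.5) [643.97 121.85] z56 [633.76 118.5 ]
top (445, 245.1) [ 451.26 -349.15] z56 [ 447.53 -336.67]
top (390.7, 238.1) [ 466.13 -198.82] z56 [ 461.91 -191.39]
top (201.8, 343.1) [166.06 307.47] z56 [171.92 297.87]
top (225.8, 219.7) [503.25 255.69] z56 [497.78 247.83]
top (354.5, 174.1) [640.8  -94.67] z56 [630.7  -90.75]
top (307.5, 233.7) [471.43  30.46] z56 [467.03  30.18]
scene (367, 340.6) [642.96 -96.89]
scene (418.1, 276.4) [639.5  114.58]
scene (257.2, 328.7) [ 458.92 -199.23]
scene (198.9, 377.6) [ 450.47 -341.46]
scene (392.9, 227.6) [512.34 228.66]
scene (325.4, 266.4) [461.76  20.49]
[462.94  22.19]
cam off [  79.38    0.01 -143.09]
```

>>> step_arm(series=[[0.034,-0.02,-0.01,4.1],[0.068,-0.04,-0.02,8.2],[0.102,-0.06,-0.03,12.3],[0.136,-0.08,-0.04,16.4],[0.17,-0.1,-0.05,20.6]])

```text
time: 0.92
tcp_pos: [354.2, -453.0, 282.0]
tool_rot: [[1.0, -0.003, 0.0], [-0.003, -1.0, -0.0], [0.0, 0.0, -1.0]]
wrist_force: [0.9, -0.7, 0.5]
width: 1.005
finger_force: 0.0
```

>>> step_arm(series=[[0.015,-0.036,-0.004,0],[0.03,-0.072,-0.008,0],[0.045,-0.108,-0.012,0],[0.06,-0.144,-0.016,0],[0.075,-0.18,-0.02,0]])

```text
time: 1.33
tcp_pos: [428.4, -272.6, 301.9]
tool_rot: [[1.0, 0.001, 0.001], [0.001, -1.0, -0.0], [0.001, 0.0, -1.0]]
wrist_force: [1.2, -0.3, -0.0]
width: 1.002
finger_force: 0.0
```

>>> step_arm(series=[[0.015,-0.036,-0.004,0],[0.03,-0.072,-0.008,0],[0.045,-0.108,-0.012,0],[0.06,-0.144,-0.016,0],[0.075,-0.18,-0.02,0]])

```text
time: 1.75
tcp_pos: [503.1, -92.5, 322.0]
tool_rot: [[1.0, 0.001, 0.001], [0.001, -1.0, -0.0], [0.001, 0.0, -1.0]]
wrist_force: [1.0, -0.5, 0.7]
width: 0.995
finger_force: 0.0
```

>>> step_arm(series=[[0.019,-0.036,-0.004,0],[0.038,-0.072,-0.008,0],[0.057,-0.108,-0.01,0],[0.057,-0.108,-0.01,0],[0.057,-0.108,-0.01,0]])

```text
time: 2.17
tcp_pos: [560.1, 17.2, 331.1]
tool_rot: [[1.0, 0.008, -0.0], [0.008, -1.0, 0.001], [-0.0, -0.001, -1.0]]
wrist_force: [0.1, -0.7, 0.4]
width: 1.001
finger_force: 0.0
```

```bash
python3 - <<'E'
from h import *
s=get_state();c=vision.calibration("wrist")
im=vision.read_camera("wrist"); cv2.imwrite("pics/w1.png",im[:,:,::-1])
print(s["time"],s["tcp_pos"],s["tool_rot"])
for n in ["gauge","gauge_shoulder","stand","clip_a"]:
    for d in pinpoint(n,"wrist"): print(n,d["pixel"],round(d["score"],2),at(d["pixel"],c,52 if "gauge_" in n else 7 if n=="gauge" else 0))
for i,d in enumerate(silhouettes("clip_a","wrist")): print(d["bbox"],d["score"])
E
```

```text
2.1667 [560.1   17.17 331.06] [[ 1.    0.01 -0.  ]
 [ 0.01 -1.    0.  ]
 [-0.   -0.   -1.  ]]
gauge [315.2, 262.1] 0.78 [462.1   24.47]
gauge_shoulder [314.8, 275.0] 0.59 [464.61  24.18]
stand [315.2, 258.1] 0.77 [464.45  24.6 ]
clip_a [438.9, 88.4] 0.94 [ 652.97 -102.81]
clip_a [116.5, 220.6] 0.84 [507.84 251.31]
clip_a [629.9, 267.8] 0.82 [ 455.79 -346.43]
clip_a [508.5, 265.6] 0.77 [ 457.2  -203.05]
clip_a [222.1, 99.6] 0.62 [639.97 122.62]
[174.2, 51.3, 264.2, 146.0] 0.94
[472.4, 229.8, 565.4, 309.5] 0.8
[54.1, 175.0, 167.3, 268.5] 0.79
[595.3, 237.3, 640.0, 319.7] 0.65
[391.4, 42.3, 497.8, 138.0] 0.57
[0.0, 268.6, 51.9, 404.0] 0.29
```

View pics/w1.png

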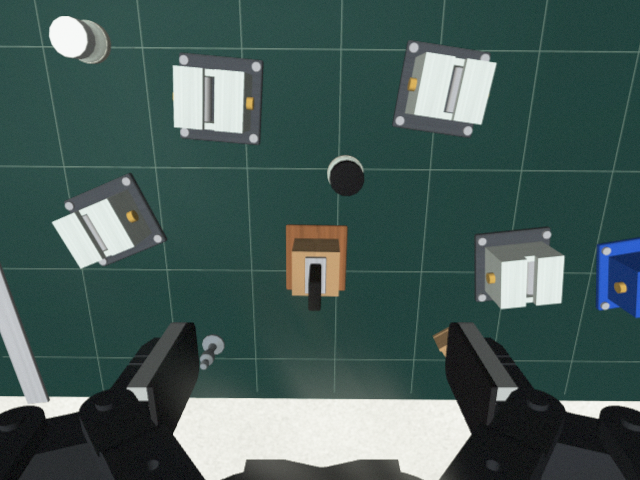

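Wrist view: the four grey clips have slots at about (209,100), (455,88), (95,230) and (530,275), and the blue one is at the right edge. The gauge is at (315,275). I'll rectify the clip tops to get their centres and yaws.

```bash
cat >> h.py <<'E'
def rect(im,cal,cx,cy,z,half=70,s=3):
    # ortho view: right = -y, up = +x
    n=2*half*s
    w=np.float32([[cx+half,cy+half],[cx+half,cy-half],[cx-half,cy-half],[cx-half,cy+half]])
    src=np.float32([proj([*p,z],cal) for p in w]);dst=np.float32([[0,0],[n,0],[n,n],[0,n]])
    return cv2.warpPerspective(im,cv2.getPerspectiveTransform(src,dst),(n,n),flags=cv2.INTER_CUBIC)
def p2w(p,cx,cy,half=70,s=3): return np.array([cx+half-p[1]/s,cy+half-p[0]/s])
E
cat > m.py <<'E'
from h import *
s=get_state();c=vision.calibration("wrist")
im=cv2.imread("pics/w1.png");tiles=[]
for nm,x,y,z in [("P",640,122,56),("Q",645,-99,56),("R",506,252,56),("S",460,-201,56),("stand",464,24,52),("handle",464,24,108)]:
    r=rect(im,c,x,y,z);g=r.min(axis=2)
    m=(g>(195 if z==56 else 256)).astype(np.uint8)
    m=cv2.morphologyEx(m,cv2.MORPH_OPEN,np.ones((7,7)))
    mc=cv2.morphologyEx(m,cv2.MORPH_CLOSE,np.ones((45,45)))
    k,_=cv2.findContours(mc,cv2.RETR_EXTERNAL,cv2.CHAIN_APPROX_NONE)
    if k:
        k=max(k,key=cv2.contourArea);b=cv2.minAreaRect(k)
        print(nm,p2w(b[0],x,y),np.array(b[1])/3,b[2])
        cv2.drawContours(r,[np.int32(cv2.boxPoints(b))],0,(0,0,255),1)
    cv2.putText(r,nm,(5,20),0,.6,(0,255,255));tiles.append(cv2.resize(r,(266,266),interpolation=cv2.INTER_AREA))
cv2.imwrite("pics/m1.png",np.vstack([np.hstack(tiles[:3]),np.hstack(tiles[3:])]))
E
python3 m.py
```

```text
P [639.51 116.75] [63.74 54.65] 4.969740867614746
Q [ 649.77 -109.44] [64.   54.63] 7.989326477050781
R [509.97 243.96] [54.9  63.55] 67.79651641845703
S [ 458.51 -208.84] [56.88 63.95] 83.75808715820312
```

View pics/m1.png

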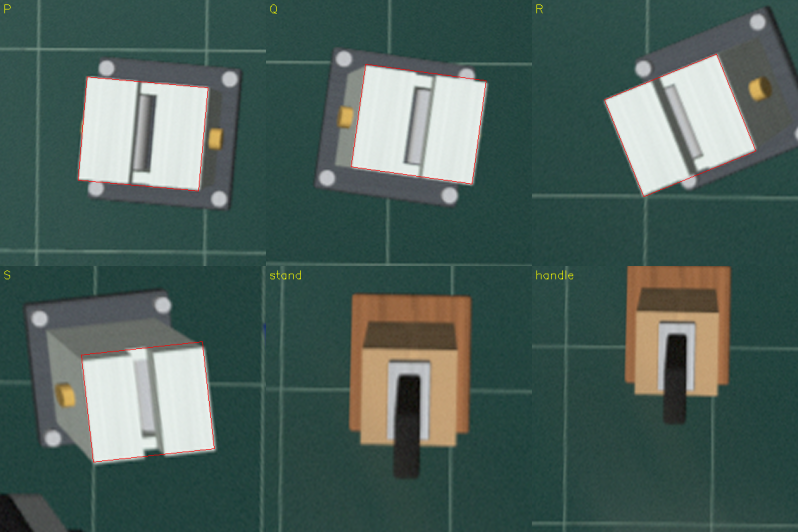

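>>> step_arm(series=[[-0.018,0,0.036,0.4],[-0.036,-0.001,0.072,0.4],[-0.054,-0.001,0.108,0.4],[-0.072,-0.002,0.144,0.4],[-0.09,-0.002,0.18,0.4]])

```text
time: 2.88
tcp_pos: [468.7, 14.7, 150.7]
tool_rot: [[1.0, -0.008, 0.002], [-0.008, -1.0, 0.0], [0.002, -0.0, -1.0]]
wrist_force: [0.5, 0.3, -0.3]
width: 1.0
finger_force: 0.0
```

>>> step_arm(series=[[-0.004,0,0.001,0],[-0.004,0,0.001,0],[-0.004,0,0.001,0]])

```text
time: 3.13
tcp_pos: [468.4, 15.3, 152.3]
tool_rot: [[1.0, -0.007, 0.005], [-0.007, -1.0, 0.0], [0.005, -0.0, -1.0]]
wrist_force: [0.8, 0.2, 0.9]
width: 1.0
finger_force: 0.0
```

```bash
python3 - <<'E'
from h import *
s=get_state();c=vision.calibration("wrist")
im=vision.read_camera("wrist")[:,:,::-1].copy()
print(s["time"],s["tcp_pos"],s["tool_rot"][:,0])
a=rect(im,c,466,18.6,58,40,5);b=rect(im,c,466,18.6,108,40,5)
for t in(a,b):cv2.line(t,(200,0),(200,400),(0,0,255),1);cv2.line(t,(0,200),(400,200),(0,0,255),1)
cv2.imwrite("pics/g1.png",np.hstack([a,b]))
E
```

```text
3.1333 [468.39  15.32 152.25] [ 1.   -0.01  0.01]
```

View pics/g1.png

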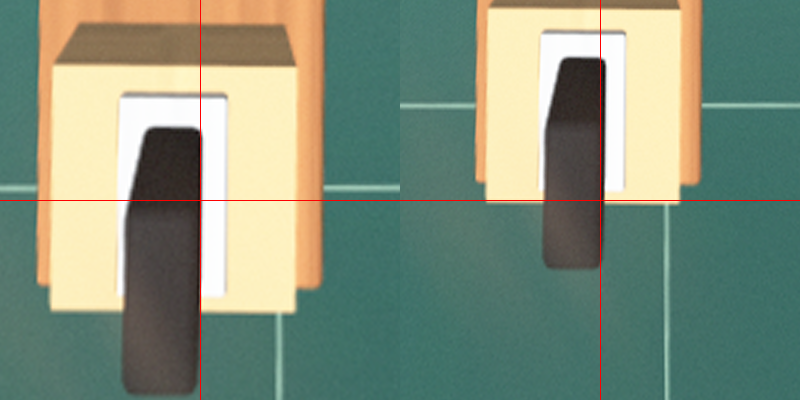

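Close view: the handle top centre is at about (467,24), so the earlier rectified estimate (y=18.6) was biased. I'll re-measure each clip on approach.

```bash
python3 - <<'E'
from h import *
s=get_state()
print(s["time"],s["tcp_pos"],s["tool_rot"],s["joint_positions"],s["qvel"],totool([467-s["tcp_pos"][0],24-s["tcp_pos"][1],66-s["tcp_pos"][2]]))
E
```

```text
3.1833 [469.23  15.5  152.74] [[ 1.   -0.01  0.01]
 [-0.01 -1.    0.  ]
 [ 0.01 -0.   -1.  ]] [ -0.88  25.66  -5.15 116.29   3.66  37.79 -98.78] [-0.12 -0.34 -0.12 -0.52  0.08 -0.22 -0.14] [-2.9  -8.43 86.73]
```

>>> step_arm(series=[[0,-0.008,0.02,0],[0,-0.008,0.03,0],[0,-0.008,0.03,0],[0,-0.008,0.03,0],[0,-0.008,0.03,0]])

```text
time: 3.6
tcp_pos: [467.8, 23.5, 121.9]
tool_rot: [[1.0, -0.006, 0.004], [-0.006, -1.0, 0.0], [0.004, -0.0, -1.0]]
wrist_force: [-0.3, 0.0, 0.8]
width: 1.002
finger_force: 0.0
```

```bash
python3 - <<'E'
from h import *
s=get_state()
print(s["time"],s["tcp_pos"],s["tool_rot"],s["qvel"],totool([467-s["tcp_pos"][0],24-s["tcp_pos"][1],66-s["tcp_pos"][2]]))
E
```

```text
3.6 [467.75  23.53 121.92] [[ 1.   -0.01  0.  ]
 [-0.01 -1.    0.  ]
 [ 0.   -0.   -1.  ]] [ 0.1  -0.15  0.03  0.63 -0.03 -0.21 -0.13] [-0.99 -0.46 55.91]
```

Good. Descend and close.

>>> step_arm(series=[[-0.001,0,0.02,0],[-0.001,0,0.04,0],[-0.001,0,0.055,0],[-0.001,0,0.055,0],[-0.001,0,0.055,0]])

```text
time: 4.02
tcp_pos: [465.4, 23.5, 65.9]
tool_rot: [[1.0, -0.006, 0.001], [-0.006, -1.0, 0.0], [0.001, -0.0, -1.0]]
wrist_force: [0.9, 0.7, 0.0]
width: 1.0
finger_force: 0.0
```

>>> step_arm(series=[[0,0,0,0],[0,0,0,0],[0,0,0,0],[0,0,0,0],[0,0,0,0]], hand=230)

```text
time: 4.43
tcp_pos: [465.0, 23.7, 65.9]
tool_rot: [[1.0, -0.006, 0.001], [-0.006, -1.0, 0.0], [0.001, -0.0, -1.0]]
wrist_force: [0.8, -0.0, 0.9]
width: 0.299
finger_force: 0.0
```

>>> step_arm(series=[[0,0,0,0],[0,0,0,0],[0,0,0,0],[0,0,0,0],[0,0,0,0]])

```text
time: 4.85
tcp_pos: [464.8, 23.7, 65.7]
tool_rot: [[1.0, -0.006, 0.0], [-0.006, -1.0, 0.0], [0.0, -0.0, -1.0]]
wrist_force: [-0.4, 0.0, 5.1]
width: 0.129
finger_force: 58.9
```

>>> step_arm(series=[[0,0,-0.03,0],[0,0,-0.065,0],[0,0,-0.1,0],[-0.004,0.02,-0.115,0],[-0.01,0.05,-0.115,-2]])

```text
time: 5.27
tcp_pos: [457.7, -23.4, 183.8]
tool_rot: [[0.999, 0.037, 0.01], [0.037, -0.999, 0.002], [0.01, -0.002, -1.0]]
wrist_force: [0.9, -0.6, -1.2]
width: 0.132
finger_force: 58.7
```

>>> step_arm(series=[[-0.005,0.036,0,-2],[-0.01,0.072,0,-4],[-0.015,0.108,0,-4.3],[-0.02,0.144,0,-4.3],[-0.026,0.18,0,-4.3]])

```text
time: 5.68
tcp_pos: [432.9, -208.5, 179.9]
tool_rot: [[0.995, 0.104, -0.001], [0.104, -0.995, 0.001], [-0.001, -0.001, -1.0]]
wrist_force: [-0.0, -0.0, -0.4]
width: 0.135
finger_force: 58.7
```

>>> step_arm(series=[[0,0,0,0],[0,0,0,0],[0,0,0,0],[0,0,0,0]])

```text
time: 6.02
tcp_pos: [433.8, -205.2, 180.0]
tool_rot: [[0.994, 0.107, -0.001], [0.107, -0.994, 0.001], [-0.0, -0.002, -1.0]]
wrist_force: [-0.1, 0.9, -1.3]
width: 0.136
finger_force: 58.7
```

```bash
cat > look.py <<'E'
import sys
from h import *
nm,x,y=sys.argv[1],float(sys.argv[2]),float(sys.argv[3])
s=get_state();c=vision.calibration("wrist")
im=vision.read_camera("wrist")[:,:,::-1].copy()
r=rect(im,c,x,y,56);m=(r.min(axis=2)>(int(sys.argv[4]) if len(sys.argv)>4 else 195)).astype(np.uint8)
m=cv2.morphologyEx(m,cv2.MORPH_OPEN,np.ones((7,7)))
m=cv2.morphologyEx(m,cv2.MORPH_CLOSE,np.ones((45,45)))
k=max(cv2.findContours(m,cv2.RETR_EXTERNAL,cv2.CHAIN_APPROX_NONE)[0],key=cv2.contourArea)
b=cv2.minAreaRect(k);C=p2w(b[0],x,y);a=b[2] if b[1][0]>b[1][1] else b[2]-90
cv2.drawContours(r,[np.int32(cv2.boxPoints(b))],0,(0,0,255),1)
cv2.imwrite(f"pics/{nm}.png",np.hstack([cv2.resize(im,(560,420)),cv2.resize(r,(240,420))]) if 0 else r)
phi=np.degrees(np.arctan2(s["tool_rot"][1,0],s["tool_rot"][0,0]))
print(s["time"],s["tcp_pos"],"phi",phi,"force",s["wrist_force"],"q7",s["joint_positions"])
print("centre",C,"size",np.array(b[1])/3,"cw yaw",a,"turn",a+phi,"shift",totool([*(C-s["tcp_pos"][:2]),0]))
E
python3 look.py S1 458 -203
```

```text
6.0167 [ 433.77 -205.19  179.98] phi 6.128559425994425 force [-0.08  0.93 -1.27] q7 [ 27.06  24.28  -6.03 112.58   3.52  43.38 -64.87]
centre [ 460.68 -203.36] size [54.48 65.71] cw yaw -6.5056304931640625 turn -0.3770710671696378 shift [26.95  1.07 -0.01]
```

View pics/S1.png

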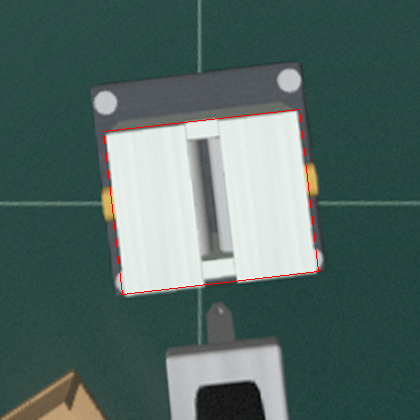

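The slot is clear in the picture and the box fits it; the blade tip is where the tool pose predicts, so there's no lateral bias. Going over S now and down to just inside the slot.

>>> step_arm(series=[[0.027,0.001,0.02,-0.4],[0.027,0.001,0.04,-0.4],[0.027,0.001,0.05,-0.4],[0.027,0.001,0.05,-0.4],[0.027,0.001,0.05,-0.4]])

```text
time: 6.48
tcp_pos: [460.6, -203.8, 130.0]
tool_rot: [[0.994, 0.113, -0.001], [0.113, -0.994, 0.001], [-0.001, -0.001, -1.0]]
wrist_force: [1.0, -0.6, -0.9]
width: 0.133
finger_force: 58.7
```

```bash
cat > st.py <<'E'
import sys
from h import *
s=get_state();x,y=float(sys.argv[1]),float(sys.argv[2])
print(s["time"],s["tcp_pos"],"phi",np.degrees(np.arctan2(s["tool_rot"][1,0],s["tool_rot"][0,0])),"F",s["wrist_force"],"v",abs(s["qvel"]).max(),"shift",totool([x-s["tcp_pos"][0],y-s["tcp_pos"][1],0]),"depth",114.7-s["tcp_pos"][2])
E
python3 st.py 460.7 -203.4
```

```text
6.4833 [ 460.61 -203.79  130.  ] phi 6.506931531179236 F [ 1.03 -0.61 -0.86] v 1.5786550747882673 shift [ 0.14 -0.38  0.  ] depth -15.304241589266624
```

Centred. Down to 16 mm depth, then gentle 1 mm steps.

>>> step_arm(series=[[0,0,0.008,0],[0,0,0.016,0],[0,0,0.024,0],[0,0,0.031,0],[0,0,0.031,0]])

```text
time: 6.9
tcp_pos: [459.7, -204.2, 97.9]
tool_rot: [[0.994, 0.112, -0.003], [0.112, -0.994, 0.002], [-0.002, -0.002, -1.0]]
wrist_force: [-0.3, 0.9, -0.4]
width: 0.132
finger_force: 58.8
```

>>> step_arm(series=[[0,0,0.001,0],[0,0,0.002,0],[0,0,0.003,0],[0,0,0.003,0]])

```text
time: 7.23
tcp_pos: [460.4, -204.2, 96.3]
tool_rot: [[0.994, 0.112, -0.001], [0.112, -0.994, 0.001], [-0.0, -0.001, -1.0]]
wrist_force: [-0.5, 3.5, -0.2]
width: 0.132
finger_force: 58.8
```

>>> step_arm(series=[[0,0,0.0005,0],[0,0,0.001,0],[0,0,0.001,0]])

```text
time: 7.48
tcp_pos: [460.6, -204.2, 95.4]
tool_rot: [[0.994, 0.112, -0.0], [0.112, -0.994, 0.001], [-0.0, -0.001, -1.0]]
wrist_force: [-1.6, 5.4, 1.7]
width: 0.133
finger_force: 59.1
```

>>> step_arm(series=[[0,-0.0008,0,0],[0,-0.0008,0,0],[0,-0.0008,0,0]])

```text
time: 7.73
tcp_pos: [460.5, -204.1, 95.4]
tool_rot: [[0.994, 0.111, 0.0], [0.111, -0.994, 0.0], [0.0, -0.0, -1.0]]
wrist_force: [-1.6, 4.5, 2.2]
width: 0.133
finger_force: 59.1
```

>>> step_arm(series=[[0,0,0.0005,0],[0,0,0.001,0],[0,0,0.001,0]])

```text
time: 7.98
tcp_pos: [460.7, -204.0, 94.5]
tool_rot: [[0.994, 0.111, 0.0], [0.111, -0.994, 0.0], [0.0, -0.0, -1.0]]
wrist_force: [-1.9, 5.7, 3.9]
width: 0.133
finger_force: 59.4
```

>>> step_arm(series=[[0,-0.0008,0,0],[0,-0.0008,0,0],[0,-0.0008,0,0],[0,-0.0008,0,0]])

```text
time: 8.32
tcp_pos: [460.7, -203.9, 94.5]
tool_rot: [[0.994, 0.111, 0.001], [0.111, -0.994, -0.0], [0.001, 0.001, -1.0]]
wrist_force: [-1.9, 3.3, 4.4]
width: 0.131
finger_force: 59.4
```

>>> step_arm(series=[[0,0,0.0005,0],[0,0,0.001,0],[0,0,0.001,0]])

```text
time: 8.57
tcp_pos: [460.8, -203.9, 93.8]
tool_rot: [[0.994, 0.111, 0.001], [0.111, -0.994, -0.001], [0.001, 0.001, -1.0]]
wrist_force: [-0.4, 4.5, 5.4]
width: 0.133
finger_force: 59.8
```

>>> step_arm(series=[[0,-0.0004,0.0005,0],[0,-0.0004,0.001,0],[0,-0.0004,0.001,0]])

```text
time: 8.82
tcp_pos: [460.9, -203.8, 93.1]
tool_rot: [[0.994, 0.111, 0.001], [0.111, -0.994, -0.001], [0.001, 0.001, -1.0]]
wrist_force: [-1.6, 4.3, 8.1]
width: 0.136
finger_force: 60.4
```

>>> step_arm(series=[[0,0,0.0005,0],[0,0,0.0008,0],[0,0,0.0008,0]])

```text
time: 9.07
tcp_pos: [460.9, -203.8, 92.6]
tool_rot: [[0.994, 0.111, 0.002], [0.111, -0.994, -0.001], [0.001, 0.001, -1.0]]
wrist_force: [-2.5, 3.1, 11.4]
width: 0.131
finger_force: 60.4
```

11.4 N at 22 mm and still rising steeply, so S is the seized one. Back out straight up, and on to Q.

>>> step_arm(series=[[0,0,-0.015,0],[0,0,-0.04,0],[0,0,-0.075,0],[0,0,-0.09,0],[0,0,-0.09,0]])

```text
time: 9.48
tcp_pos: [463.3, -206.7, 185.2]
tool_rot: [[0.994, 0.108, 0.01], [0.109, -0.994, -0.007], [0.009, 0.008, -1.0]]
wrist_force: [0.5, -0.1, -0.7]
width: 0.131
finger_force: 59.0
```

>>> step_arm(series=[[0.034,-0.017,0,2.9],[0.068,-0.034,0,5.8],[0.103,-0.051,0,8.7],[0.137,-0.069,0,11.6],[0.171,-0.086,0,14.4]])

```text
time: 9.9
tcp_pos: [622.1, -99.5, 180.0]
tool_rot: [[0.99, -0.144, -0.001], [-0.144, -0.99, -0.002], [-0.0, 0.003, -1.0]]
wrist_force: [0.1, -0.7, -1.9]
width: 0.138
finger_force: 59.0
```

>>> step_arm(series=[[0,0,0,0],[0,0,0,0],[0,0,0,0],[0,0,0,0],[0,0,0,0]])

```text
time: 10.32
tcp_pos: [619.7, -101.1, 181.3]
tool_rot: [[0.99, -0.143, -0.001], [-0.143, -0.99, -0.001], [-0.001, 0.002, -1.0]]
wrist_force: [0.0, 0.2, -0.8]
width: 0.132
finger_force: 58.8
```

```bash
python3 look.py Q1 652 -103
```

```text
10.3167 [ 619.67 -101.09  181.26] phi -8.201751424963811 force [ 0.03  0.15 -0.75] q7 [  8.16  35.96  -1.57  89.08   1.24  55.02 -92.02]
centre [ 657.68 -103.6 ] size [68.15 67.18] cw yaw 7.636571407318115 turn -0.5651800176456963 shift [37.98 -2.92 -0.02]
```

View pics/Q1.png

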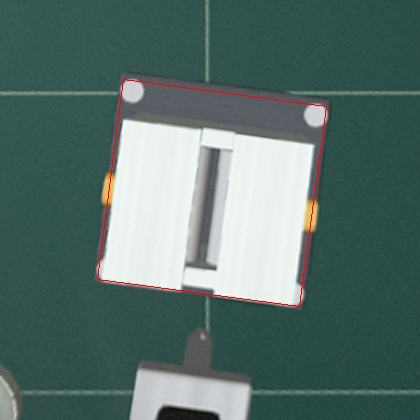

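The box caught the bolts. From the top-face corners (123,120), (314,145), (298,301) and (101,278), the centre is (209,210) px, which is world (652,-102.7) with yaw 7.5°. The shift is (32.2,-3.0).

>>> step_arm(series=[[0.032,-0.003,0.02,-0.6],[0.032,-0.003,0.04,-0.6],[0.032,-0.003,0.05,-0.6],[0.032,-0.003,0.05,-0.6],[0.032,-0.003,0.05,-0.6]])

```text
time: 10.78
tcp_pos: [651.8, -100.9, 131.4]
tool_rot: [[0.991, -0.13, -0.002], [-0.13, -0.991, -0.0], [-0.002, 0.0, -1.0]]
wrist_force: [0.9, -0.8, -0.4]
width: 0.132
finger_force: 58.9
```

```bash
sed -i 's/MORPH_OPEN,np.ones((7,7))/MORPH_OPEN,cv2.getStructuringElement(2,(33,33))/' look.py; python3 st.py 652 -102.7
```

```text
10.7833 [ 651.78 -100.87  131.36] phi -7.478720341104256 F [ 0.86 -0.76 -0.4 ] v 1.8990838266644134 shift [ 0.45  1.79 -0.  ] depth -16.662205381168818
```

>>> step_arm(series=[[0,0.0018,0.01,0],[0,0.0018,0.01,0],[0,0.0018,0.01,0],[0,0.0018,0.01,0],[0,0.0018,0.01,0]])

```text
time: 11.2
tcp_pos: [653.0, -102.0, 122.2]
tool_rot: [[0.992, -0.129, 0.001], [-0.129, -0.992, -0.0], [0.001, -0.0, -1.0]]
wrist_force: [0.9, -0.1, -1.5]
width: 0.135
finger_force: 58.9
```

```bash
python3 st.py 652 -102.7
```

```text
11.2 [ 652.95 -101.97  122.22] phi -7.423339816926742 F [ 0.9  -0.09 -1.48] v 0.12740418269272988 shift [-0.85  0.85 -0.  ] depth -7.523970046818562
```

>>> step_arm(series=[[0,0.0008,0.008,0],[0,0.0008,0.016,0],[0,0.0008,0.022,0],[0,0.0008,0.022,0],[0,0.0008,0.022,0]])

```text
time: 11.62
tcp_pos: [652.0, -102.6, 98.5]
tool_rot: [[0.992, -0.129, -0.002], [-0.129, -0.992, 0.0], [-0.002, -0.0, -1.0]]
wrist_force: [-0.5, -0.5, -0.6]
width: 0.13
finger_force: 58.9
```

>>> step_arm(series=[[0,0,0.001,0],[0,0,0.002,0],[0,0,0.003,0],[0,0,0.003,0]])

```text
time: 11.95
tcp_pos: [652.6, -102.8, 96.6]
tool_rot: [[0.992, -0.129, 0.0], [-0.129, -0.992, 0.0], [0.0, -0.0, -1.0]]
wrist_force: [0.4, 0.2, -1.3]
width: 0.133
finger_force: 58.9
```

>>> step_arm(series=[[0,0,0.0005,0],[0,0,0.001,0],[0,0,0.0015,0],[0,0,0.0015,0]])

```text
time: 12.28
tcp_pos: [652.5, -102.8, 95.0]
tool_rot: [[0.992, -0.129, 0.0], [-0.129, -0.992, 0.0], [-0.0, -0.0, -1.0]]
wrist_force: [0.3, -0.0, -1.8]
width: 0.132
finger_force: 58.9
```

>>> step_arm(series=[[0,0,0.0005,0],[0,0,0.001,0],[0,0,0.0015,0],[0,0,0.0015,0]])

```text
time: 12.62
tcp_pos: [652.5, -102.8, 93.4]
tool_rot: [[0.992, -0.129, -0.0], [-0.129, -0.992, 0.0], [-0.0, -0.0, -1.0]]
wrist_force: [-0.5, -0.3, -0.2]
width: 0.129
finger_force: 58.9
```

>>> step_arm(series=[[0,0,0.0005,0],[0,0,0.001,0],[0,0,0.0015,0],[0,0,0.0015,0]])

```text
time: 12.95
tcp_pos: [652.5, -102.8, 91.9]
tool_rot: [[0.992, -0.129, -0.0], [-0.129, -0.992, 0.0], [-0.0, -0.0, -1.0]]
wrist_force: [1.3, 0.7, -1.5]
width: 0.132
finger_force: 58.9
```

>>> step_arm(series=[[0,0,0.0005,0],[0,0,0.001,0],[0,0,0.0015,0],[0,0,0.002,0]])

```text
time: 13.28
tcp_pos: [652.6, -102.8, 90.0]
tool_rot: [[0.992, -0.129, 0.0], [-0.129, -0.992, 0.0], [0.0, -0.0, -1.0]]
wrist_force: [-0.2, -0.4, -0.2]
width: 0.135
finger_force: 58.9
```

>>> step_arm(series=[[0,0,0.001,0],[0,0,0.002,0],[0,0,0.003,0],[0,0,0.004,0]])

```text
time: 13.62
tcp_pos: [652.5, -102.8, 85.9]
tool_rot: [[0.992, -0.129, -0.0], [-0.129, -0.992, 0.0], [-0.0, -0.0, -1.0]]
wrist_force: [-0.3, 0.3, 0.0]
width: 0.135
finger_force: 58.9
```

Q shows no drag at 29 mm, so it's slack. On to P.

>>> step_arm(series=[[0,0,-0.02,0],[0,0,-0.055,0],[0,0,-0.09,0],[-0.006,-0.02,-0.095,0],[-0.012,-0.04,-0.095,0]])

```text
time: 14.03
tcp_pos: [648.1, -63.9, 185.0]
tool_rot: [[0.991, -0.134, 0.008], [-0.134, -0.991, -0.002], [0.009, 0.001, -1.0]]
wrist_force: [-0.0, 1.0, -1.9]
width: 0.136
finger_force: 59.1
```

>>> step_arm(series=[[-0.012,-0.036,0,-1],[-0.024,-0.072,0,-2],[-0.036,-0.108,0,-2.4],[-0.048,-0.144,0,-2.4],[-0.06,-0.18,0,-2.4]])

```text
time: 14.45
tcp_pos: [609.0, 126.3, 181.1]
tool_rot: [[0.996, -0.088, 0.0], [-0.088, -0.996, 0.0], [0.0, -0.0, -1.0]]
wrist_force: [-0.0, -0.6, -0.7]
width: 0.133
finger_force: 59.0
```

>>> step_arm(series=[[0,0,0,0],[0,0,0,0],[0,0,0,0],[0,0,0,0],[0,0,0,0]])

```text
time: 14.87
tcp_pos: [610.1, 122.1, 180.9]
tool_rot: [[0.996, -0.091, 0.0], [-0.091, -0.996, -0.001], [0.0, 0.001, -1.0]]
wrist_force: [-0.5, -0.6, -0.6]
width: 0.134
finger_force: 58.9
```

```bash
python3 look.py P1 640 122.5
```

```text
14.8667 [610.06 122.15 180.95] phi -5.230768151978739 force [-0.52 -0.61 -0.56] q7 [ -12.14   35.49   -2.06   90.11    1.57   54.44 -109.96]
centre [639.98 123.33] size [64.66 54.08] cw yaw 4.48460578918457 turn -0.7461623627941689 shift [29.69 -3.89  0.  ]
```

View pics/P1.png

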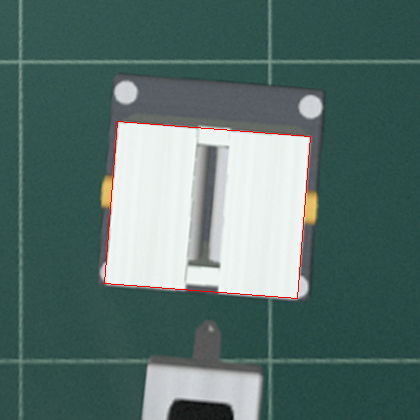

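>>> step_arm(series=[[0.03,-0.004,0.02,-0.7],[0.03,-0.004,0.04,-0.7],[0.03,-0.004,0.058,-0.7],[0.03,-0.004,0.058,-0.7],[0.03,-0.004,0.058,-0.7]])

```text
time: 15.33
tcp_pos: [639.3, 124.8, 122.1]
tool_rot: [[0.997, -0.077, -0.003], [-0.077, -0.997, -0.001], [-0.003, 0.001, -1.0]]
wrist_force: [0.0, 0.1, -0.5]
width: 0.129
finger_force: 59.0
```

>>> step_arm(series=[[0,0,0,0],[0,0,0,0],[0,0,0,0]])

```text
time: 15.58
tcp_pos: [640.7, 126.1, 124.8]
tool_rot: [[0.997, -0.076, 0.003], [-0.076, -0.997, 0.001], [0.003, -0.001, -1.0]]
wrist_force: [1.1, 0.2, -1.3]
width: 0.14
finger_force: 59.0
```

```bash
python3 st.py 640 123.3
```

```text
15.5833 [640.72 126.13 124.77] phi -4.336734136106735 F [ 1.08  0.21 -1.33] v 0.33542046525723856 shift [-0.5   2.88 -0.  ] depth -10.073934311998073
```

>>> step_arm(series=[[0,0.002,0,0],[0,0.0025,0,0],[0,0.0025,0,0],[0,0.0025,0,0],[0,0.0025,0,0]])

```text
time: 16.0
tcp_pos: [639.6, 123.6, 123.1]
tool_rot: [[0.997, -0.075, 0.0], [-0.075, -0.997, 0.0], [0.0, -0.0, -1.0]]
wrist_force: [0.5, -0.4, -0.8]
width: 0.133
finger_force: 59.0
```

```bash
python3 st.py 640 123.3
```

```text
16.0 [639.62 123.56 123.14] phi -4.325260832973546 F [ 0.53 -0.38 -0.76] v 0.15170497339955297 shift [0.4  0.23 0.  ] depth -8.435361781688272
```

>>> step_arm(series=[[0,0.0002,0.008,0],[0,0.0002,0.016,0],[0,0.0002,0.024,0],[0,0.0002,0.024,0],[0,0.0002,0.024,0]])

```text
time: 16.42
tcp_pos: [638.8, 123.2, 97.7]
tool_rot: [[0.997, -0.075, -0.003], [-0.075, -0.997, -0.0], [-0.002, 0.001, -1.0]]
wrist_force: [0.5, -0.2, 0.0]
width: 0.133
finger_force: 58.9
```

>>> step_arm(series=[[0,0,0.001,0],[0,0,0.002,0],[0,0,0.003,0],[0,0,0.003,0]])

```text
time: 16.75
tcp_pos: [639.7, 123.3, 96.1]
tool_rot: [[0.997, -0.075, 0.0], [-0.075, -0.997, 0.0], [0.0, -0.0, -1.0]]
wrist_force: [-1.2, 0.0, -0.5]
width: 0.135
finger_force: 58.9
```

>>> step_arm(series=[[0,0,0.0005,0],[0,0,0.001,0],[0,0,0.0015,0],[0,0,0.0015,0]])

```text
time: 17.08
tcp_pos: [639.6, 123.4, 94.5]
tool_rot: [[0.997, -0.075, -0.0], [-0.075, -0.997, 0.0], [-0.0, -0.0, -1.0]]
wrist_force: [-0.1, 0.3, -1.2]
width: 0.131
finger_force: 58.9
```

>>> step_arm(series=[[0,0,0.0005,0],[0,0,0.001,0],[0,0,0.0015,0],[0,0,0.0015,0]])

```text
time: 17.42
tcp_pos: [639.6, 123.3, 92.9]
tool_rot: [[0.997, -0.075, -0.0], [-0.075, -0.997, 0.0], [-0.0, -0.0, -1.0]]
wrist_force: [0.4, -0.0, -1.1]
width: 0.13
finger_force: 58.9
```

>>> step_arm(series=[[0,0,0.0005,0],[0,0,0.001,0],[0,0,0.0015,0],[0,0,0.002,0]])

```text
time: 17.75
tcp_pos: [639.6, 123.3, 91.0]
tool_rot: [[0.997, -0.075, 0.0], [-0.075, -0.997, 0.0], [0.0, -0.0, -1.0]]
wrist_force: [-0.2, 1.3, -1.1]
width: 0.13
finger_force: 58.9
```

>>> step_arm(series=[[0,0,0.001,0],[0,0,0.002,0],[0,0,0.003,0],[0,0,0.004,0]])

```text
time: 18.08
tcp_pos: [639.6, 123.3, 86.9]
tool_rot: [[0.997, -0.075, -0.0], [-0.075, -0.997, 0.0], [-0.0, -0.0, -1.0]]
wrist_force: [0.1, 0.5, -0.7]
width: 0.132
finger_force: 58.9
```

P is slack too (29 mm deep, no drag), which leaves R. I'll go there and confirm by feel.

>>> step_arm(series=[[0,0,-0.02,0],[0,0,-0.055,0],[0,0,-0.09,0],[0,0,-0.094,0]])

```text
time: 18.42
tcp_pos: [643.8, 124.3, 188.3]
tool_rot: [[0.997, -0.076, 0.013], [-0.076, -0.997, 0.003], [0.013, -0.004, -1.0]]
wrist_force: [0.6, 0.5, 0.2]
width: 0.133
finger_force: 59.0
```

>>> step_arm(series=[[-0.034,-0.021,0,-5.4],[-0.068,-0.042,0,-10.7],[-0.101,-0.062,0,-16.1],[-0.135,-0.083,0,-21.4],[-0.168,-0.104,0,-26.8]])

```text
time: 18.83
tcp_pos: [478.1, 240.4, 181.0]
tool_rot: [[0.922, 0.386, 0.0], [0.386, -0.922, 0.0], [0.0, -0.0, -1.0]]
wrist_force: [0.2, 1.4, -1.5]
width: 0.132
finger_force: 58.9
```

>>> step_arm(series=[[0,0,0,0],[0,0,0,0],[0,0,0,0],[0,0,0,0],[0,0,0,0]])

```text
time: 19.25
tcp_pos: [481.2, 238.4, 180.9]
tool_rot: [[0.925, 0.379, 0.001], [0.379, -0.925, -0.001], [0.0, 0.001, -1.0]]
wrist_force: [0.5, -0.2, -0.3]
width: 0.135
finger_force: 58.9
```

>>> step_arm(series=[[0,0,0,0],[0,0,0,0],[0,0,0,0],[0,0,0,0],[0,0,0,0]])

```text
time: 19.67
tcp_pos: [480.0, 239.6, 181.0]
tool_rot: [[0.924, 0.382, -0.0], [0.382, -0.924, 0.0], [-0.0, -0.0, -1.0]]
wrist_force: [0.3, -0.7, -1.3]
width: 0.131
finger_force: 58.9
```

```bash
python3 look.py R1 508 251
```

```text
19.6667 [479.99 239.62 181.  ] phi 22.461381529900265 force [ 0.31 -0.66 -1.32] q7 [ -22.05   28.8   -10.14  103.97    6.57   47.8  -102.92]
centre [509.57 249.56] size [53.92 64.26] cw yaw -22.809707641601562 turn -0.34832611170129724 shift [31.13  2.11 -0.  ]
```

View pics/R1.png

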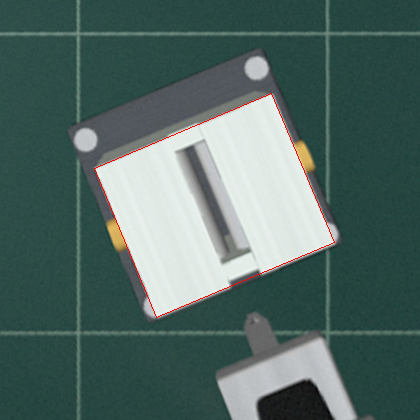

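The box fits R's top cleanly, with the slot centre near (215,204) px. Shift (31,2.1), turn -0.35.

>>> step_arm(series=[[0.031,0.002,0.02,-0.3],[0.031,0.002,0.04,-0.3],[0.031,0.002,0.058,-0.3],[0.031,0.002,0.058,-0.3],[0.031,0.002,0.058,-0.3]])

```text
time: 20.13
tcp_pos: [508.7, 249.4, 122.4]
tool_rot: [[0.922, 0.387, -0.002], [0.387, -0.922, -0.001], [-0.002, 0.0, -1.0]]
wrist_force: [0.1, -0.1, -0.9]
width: 0.133
finger_force: 58.9
```

>>> step_arm(series=[[0,0,0,0],[0,0,0,0],[0,0,0,0],[0,0,0,0],[0,0,0,0]])

```text
time: 20.55
tcp_pos: [509.6, 249.8, 123.8]
tool_rot: [[0.922, 0.387, 0.001], [0.387, -0.922, 0.001], [0.001, -0.0, -1.0]]
wrist_force: [-0.3, -0.1, -0.7]
width: 0.132
finger_force: 58.9
```

```bash
python3 st.py 509.6 249.6
```

```text
20.55 [509.6  249.82 123.79] phi 22.770733816175326 F [-0.3  -0.12 -0.72] v 0.2925267418527634 shift [-0.09  0.2  -0.  ] depth -9.088057701370019
```

>>> step_arm(series=[[0,0.0002,0.008,0],[0,0.0002,0.016,0],[0,0.0002,0.024,0],[0,0.0002,0.024,0],[0,0.0002,0.024,0]])

```text
time: 20.97
tcp_pos: [508.8, 249.2, 98.0]
tool_rot: [[0.922, 0.387, -0.002], [0.387, -0.922, -0.001], [-0.002, 0.0, -1.0]]
wrist_force: [-0.3, -0.0, -1.3]
width: 0.135
finger_force: 58.9
```

>>> step_arm(series=[[0,0,0.001,0],[0,0,0.002,0],[0,0,0.003,0],[0,0,0.003,0]])

```text
time: 21.3
tcp_pos: [509.8, 249.3, 96.2]
tool_rot: [[0.922, 0.387, 0.001], [0.387, -0.922, -0.0], [0.001, 0.0, -1.0]]
wrist_force: [0.1, -1.1, -1.1]
width: 0.132
finger_force: 59.0
```

>>> step_arm(series=[[0,0,0.0005,0],[0,0,0.001,0],[0,0,0.0015,0],[0,0,0.0015,0]])

```text
time: 21.63
tcp_pos: [509.9, 249.6, 95.1]
tool_rot: [[0.922, 0.387, 0.001], [0.387, -0.922, 0.0], [0.001, 0.0, -1.0]]
wrist_force: [-0.6, -0.8, 5.0]
width: 0.133
finger_force: 59.7
```

>>> step_arm(series=[[0,0,0.0005,0],[0,0,0.001,0],[0,0,0.0015,0],[0,0,0.0015,0]])

```text
time: 21.97
tcp_pos: [510.0, 249.8, 93.5]
tool_rot: [[0.922, 0.387, 0.001], [0.387, -0.922, 0.001], [0.002, -0.0, -1.0]]
wrist_force: [0.5, -1.6, 4.9]
width: 0.131
finger_force: 59.9
```

R resists with about 5–6 N and yields. Continuing gently.

>>> step_arm(series=[[0,0,0.0005,0],[0,0,0.001,0],[0,0,0.0015,0],[0,0,0.0015,0]])

```text
time: 22.3
tcp_pos: [510.1, 249.8, 92.2]
tool_rot: [[0.922, 0.387, 0.002], [0.387, -0.922, 0.001], [0.002, -0.0, -1.0]]
wrist_force: [-0.2, -0.6, 5.5]
width: 0.13
finger_force: 60.0
```

>>> step_arm(series=[[0,0,0.001,0],[0,0,0.002,0],[0,0,0.002,0],[0,0,0.002,0]])

```text
time: 22.63
tcp_pos: [510.2, 249.9, 90.3]
tool_rot: [[0.922, 0.387, 0.002], [0.387, -0.922, 0.001], [0.002, -0.0, -1.0]]
wrist_force: [-0.1, -0.6, 5.9]
width: 0.132
finger_force: 60.0
```

>>> step_arm(series=[[0,0,0.001,0],[0,0,0.002,0],[0,0,0.003,0],[0,0,0.004,0]])

```text
time: 22.97
tcp_pos: [510.3, 249.9, 85.9]
tool_rot: [[0.922, 0.387, 0.002], [0.387, -0.922, 0.001], [0.002, -0.0, -1.0]]
wrist_force: [0.4, -1.8, 4.7]
width: 0.13
finger_force: 59.9
```

Steady drag of about 4–5 N: this is the good clip. Down to just above home.

>>> step_arm(series=[[0,0,0.002,0],[0,0,0.004,0],[0,0,0.006,0],[0,0,0.008,0],[0,0,0.01,0]])

```text
time: 23.38
tcp_pos: [509.6, 249.6, 75.3]
tool_rot: [[0.922, 0.387, 0.0], [0.387, -0.922, 0.0], [0.0, -0.0, -1.0]]
wrist_force: [2.0, -0.7, 4.6]
width: 0.13
finger_force: 59.9
```

>>> step_arm(series=[[0,0,0.001,0],[0,0,0.002,0],[0,0,0.003,0],[0,0,0.004,0],[0,0,0.004,0]])

```text
time: 23.8
tcp_pos: [509.2, 249.4, 71.2]
tool_rot: [[0.922, 0.387, -0.0], [0.387, -0.922, -0.0], [-0.0, -0.0, -1.0]]
wrist_force: [1.2, 0.3, 2.5]
width: 0.133
finger_force: 59.7
```

>>> step_arm(series=[[0,0,0.0005,0],[0,0,0.001,0],[0,0,0.001,0],[0,0,0.001,0]])

```text
time: 24.13
tcp_pos: [509.2, 249.5, 70.4]
tool_rot: [[0.922, 0.387, -0.0], [0.387, -0.922, -0.0], [-0.0, -0.0, -1.0]]
wrist_force: [0.7, -0.7, 2.3]
width: 0.134
finger_force: 59.7
```

>>> step_arm(series=[[0,0,0.0005,0],[0,0,0.0005,0],[0,0,0.0005,0],[0,0,0.0005,0]])

```text
time: 24.47
tcp_pos: [509.3, 249.4, 70.0]
tool_rot: [[0.922, 0.387, -0.0], [0.387, -0.922, -0.0], [-0.0, -0.0, -1.0]]
wrist_force: [0.6, -1.1, 2.5]
width: 0.131
finger_force: 59.7
```

>>> step_arm(series=[[0,0,0.0004,0],[0,0,0.0004,0],[0,0,0.0004,0],[0,0,0.0004,0]])

```text
time: 24.8
tcp_pos: [509.2, 249.5, 69.7]
tool_rot: [[0.922, 0.387, -0.0], [0.387, -0.922, -0.0], [-0.0, -0.0, -1.0]]
wrist_force: [-0.6, -1.2, 5.0]
width: 0.133
finger_force: 60.0
```

>>> step_arm(series=[[0,0,0.0004,0],[0,0,0.0004,0],[0,0,0.0004,0],[0,0,0.0004,0]])

```text
time: 25.13
tcp_pos: [509.3, 249.5, 69.7]
tool_rot: [[0.922, 0.387, -0.0], [0.387, -0.922, -0.0], [-0.0, 0.0, -1.0]]
wrist_force: [-1.0, -1.9, 7.8]
width: 0.135
finger_force: 60.3
```

>>> step_arm(series=[[0,0,0.0003,0],[0,0,0.0003,0],[0,0,0.0003,0],[0,0,0.0003,0]])

```text
time: 25.47
tcp_pos: [509.2, 249.5, 69.7]
tool_rot: [[0.922, 0.387, -0.0], [0.387, -0.922, -0.0], [-0.0, 0.0, -1.0]]
wrist_force: [-1.1, -1.1, 8.4]
width: 0.134
finger_force: 60.4
```

Home: the height has stopped at 69.7 mm and the force is rising. Release and retreat.

>>> step_arm(series=[[0,0,0,0],[0,0,0,0],[0,0,0,0],[0,0,0,0],[0,0,0,0]], hand=0)

```text
time: 25.88
tcp_pos: [509.0, 249.5, 68.5]
tool_rot: [[0.922, 0.387, -0.001], [0.387, -0.922, -0.0], [-0.001, -0.0, -1.0]]
wrist_force: [-0.6, -0.2, -0.0]
width: 0.837
finger_force: 0.0
```

>>> step_arm(series=[[0,0,0,0],[0,0,0,0],[0,0,0,0],[0,0,0,0],[0,0,0,0]])

```text
time: 26.3
tcp_pos: [509.4, 249.5, 69.0]
tool_rot: [[0.922, 0.387, 0.0], [0.387, -0.922, 0.0], [0.0, -0.0, -1.0]]
wrist_force: [-0.3, 0.1, 0.2]
width: 1.005
finger_force: 0.0
```

>>> step_arm(series=[[0,0,-0.02,0],[0,0,-0.04,0],[0,0,-0.07,0],[0,0,-0.1,0],[-0.03,0,-0.12,0]])

```text
time: 26.72
tcp_pos: [487.2, 240.4, 192.0]
tool_rot: [[0.922, 0.386, 0.01], [0.386, -0.923, 0.006], [0.011, -0.001, -1.0]]
wrist_force: [0.3, 0.3, 0.4]
width: 1.001
finger_force: 0.0
```

>>> step_arm(series=[[-0.02,0,0,0],[-0.02,0,0,0],[-0.02,0,0,0],[-0.02,0,0,0],[-0.02,0,0,0]])

```text
time: 27.13
tcp_pos: [464.1, 230.4, 188.5]
tool_rot: [[0.922, 0.387, 0.0], [0.387, -0.922, 0.0], [0.0, -0.0, -1.0]]
wrist_force: [-0.4, -0.3, -1.2]
width: 1.004
finger_force: 0.0
```

```bash
python3 - <<'E'
from h import *
s=get_state();c=vision.calibration("wrist");im=vision.read_camera("wrist")[:,:,::-1].copy()
sc=vision.read_camera("scene")[:,:,::-1]
print(s["tcp_pos"])
# handle-top outline expected when home (top z=107), shoulder top z=62
a=np.radians(22.8);u=np.array([np.cos(a),np.sin(a)]);v=np.array([-u[1],u[0]]);C=np.array([510,249.6])
for z,L,W,col in[(107-0+0,15,6,(0,0,255)),(62,20,11,(0,255,0))]:
    P=np.int32([proj([*(C+i*L*u+j*W*v),z],c) for i,j in[(1,1),(1,-1),(-1,-1),(-1,1)]]);cv2.polylines(im,[P],True,col,1)
cv2.imwrite("pics/end.png",np.hstack([cv2.resize(im,(440,330)),cv2.resize(sc[170:320,300:460],(352,330),interpolation=2)]))
E
```

```text
[464.06 230.41 188.54]
```

View pics/end.png

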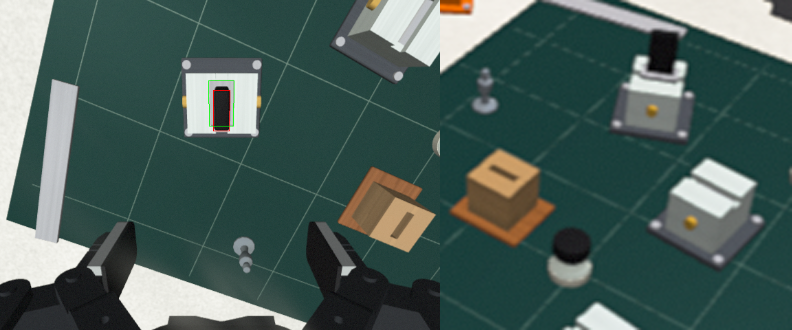

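The gauge sits upright in R. Its shoulder and handle match the outlines drawn for the home position, and nothing else has moved. Handing in.

```bash
python3 -c "
from bench import env
print(env.sign_off())"
```

```text
the job is handed in; nothing more can be done
None
```

The gauge is fully home and released in the one clip that grips, the leftmost one at about (510, 250) mm: it dragged at about 4–5 N. The clip at (461, -203) was seized (11.4 N when I stopped at 22 mm), the other two were slack, and the job is handed in, with nothing else seen out of place.

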